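# Washed glasses and tins back to their drip trays

### The arm

A 7-joint arm with a two-finger parallel gripper is mounted at the origin on the work surface. World frame = base frame: x ahead of the robot, y to its left, z up, the work surface at z = 0. Lengths are in mm, angles in rad, forces in N, time in s.
With the tool pointing down it reaches from about 425 to 950 mm from the base axis. Payload 4.7 kg.
Tool frame: the origin (TCP) lies at the very end of the fingers, on their centre line; the grasp point (between the pads) lies 19 mm behind it; z points along the fingers, y is the line along which they close (so a half turn about z gives the same grasp; the last joint's range is limited). The gripper opens to 87 mm and grips with 3 to 60 N. Pads are 19 mm wide; open, the fingers measure 117 mm over their backs; the gripper's body (75 mm by 190 mm) begins 51 mm behind the grasp point.
Start: joints at [1.119, 0.469, -0.049, 1.532, 0.024, 1.141, -0.082], TCP at [277.01, -615.56, 222.573] pointing down, gripper open.
Joint ranges: [-2.59, 2.59], [-0.33, 1.99], [-1.39, 1.29], [0.1, 2.45], [-1.04, 4.18], [0.21, 1.99], [-2.66, 2.66]. Speed limits (rad/s): [2.57, 2.57, 3.14, 3.14, 3.14, 3.14, 3.14].

### API

Orientations are given as a unit quaternion [x, y, z, w].
In Python, from rig import manip gives the robot as it stands.
- The arm moves only by the shell command python3 -m creep 'ROWS'. ROWS is JSON, a list of rows, each an object of numbers: "fingers": the opening, from 0 (shut) to 1 (fully open); "x", "y", "z": the shift along the tool's x, y, z in units of 500 mm (1.0 is 500 mm); "roll": the turn about the tool's z in units of 2 rad (1.0 is 2 rad). A call has 1 to 5 rows; each row shifts and turns the commanded pose from where the row before left it, along the tool's axes as they then stand; what a row does not reach is not made up. A row lasts 1/10 s, in which the tool goes at most 50 mm and 8.59 degrees, less where a joint would pass 70% of its speed; a pose out of reach is approached as far as the arm can. A call with a number of a shift or a turn outside -1 to 1 is refused whole. A call with a gripper value outside its range is refused whole. The fingers move at their own pace and stop on an object; the grip force is fixed at half the most. Time passes only in rows, so rows that do not move let the fingers close. It gives the time, the measured TCP pose, the force, the opening and the grip force at its end, in the units of the state.
- manip.sense(): the state, without advancing time (a new reading comes with each control period).
- manip.camera(name): name is "side" or "top" or "wrist"; returns a dict with "img" (420x560x3 uint8, red, green, blue), "fx", "fy", "cx", "cy" (pixels), "R" (3x3) and "t" (3): a world point X has camera coordinates R X + t. Camera axes: x right, y down, z forward; pixel columns grow to the right and rows downward; lengths in mm; the calibration is good to about 2 mm. A picture is of the moment at which its call begins. There is no depth.
- manip.finish_job(): hands the job in; it is judged then, once.
The state is a dict: "clock": time; "q": joint angles; "qd": joint speeds; "effort": joint torques, N m; "position": TCP position; "ee_rot": TCP orientation; "ft_force": force on the tool from outside, world axes, zero at the start; "ft_torque": the same for the moment, N m; "finger_gap": opening from 0.0 (shut) to 1.0 (fully open); "grip_force": force on a finger pad.
Only numpy, scipy, OpenCV 4.12 (cv2) and the standard library are available. Lean on these libraries where they do the work, as an engineer would, in place of code of your own. Each camera call takes 0.05 s, during which the arm holds its last target. There are 200 camera calls.

### The job

Put the two washed tumblers, the square canister and the oblong tin each into the beige drip tray that matches its shape and size, standing upright and flat on the tray's floor inside the rim. Set each down gently rather than dropping it, and leave the blue stopper and the steel dipper where they are.

Things in the scene. Friction and masses are not known exactly. Their poses are not given: they have to be found in the camera images.
- large_tumbler: Large straight greenish glass tumbler, open at the top, diameter 62 mm, height 95 mm, wall 4 mm, about 0.22 kg. Starts and ends upright. Origin at the centre of its underside, z up.
- small_tumbler: Small straight greenish glass tumbler, open at the top, diameter 40 mm, height 62 mm, wall 3.5 mm, about 0.1 kg. Starts and ends upright. Origin at the centre of its underside, z up.
- square_canister: Closed square stainless steel tea canister, 58 x 58 mm, height 75 mm, about 0.25 kg; lid fixed on. Starts and ends upright. Origin at the centre of its underside, z up. x and y along its sides.
- oblong_tin: Closed oblong stainless steel tin, 116 mm long (its x) by 44 mm wide (its y), height 45 mm, about 0.2 kg; lid fixed on. Starts and ends upright. Origin at the centre of its underside, z up.
- tray_large_round: Fixed beige plastic drip tray, does not move. Origin at the centre of its underside on the counter, z up. Floor 4 mm thick, rim 4 mm wide and 12 mm high all round (so the rim stands 8 mm above the floor). Round, outside diameter 90 mm, inside 82 mm: for the large tumbler.
- tray_small_round: Fixed beige plastic drip tray, does not move. Origin at the centre of its underside on the counter, z up. Floor 4 mm thick, rim 4 mm wide and 12 mm high all round (so the rim stands 8 mm above the floor). Round, outside diameter 66 mm, inside 58 mm: for the small tumbler.
- tray_square: Fixed beige plastic drip tray, does not move. Origin at the centre of its underside on the counter, z up. Floor 4 mm thick, rim 4 mm wide and 12 mm high all round (so the rim stands 8 mm above the floor). Square, outside 86 x 86 mm, inside 78 x 78 mm, x and y along its sides: for the square canister, any quarter turn.
- tray_oblong: Fixed beige plastic drip tray, does not move. Origin at the centre of its underside on the counter, z up. Floor 4 mm thick, rim 4 mm wide and 12 mm high all round (so the rim stands 8 mm above the floor). Oblong, outside 144 mm (its x) by 72 mm (its y), inside 136 x 64 mm: for the oblong tin, either way round.
- stopper: Bystander: small loose blue silicone bottle stopper standing on the counter amid the work, diameter 38 mm, height 44 mm. Origin at the centre of its underside.
- dipper: Bystander: loose stainless steel dipper standing at the robot's left of the work, cup 84 mm across and 60 mm high, a thin handle reaching 200 mm from the cup's centre along its x, rising to 79 mm. Origin at the centre of the cup's underside. (Beyond the work, out of the way, stand a fixed red cup rack far to the left and a fixed beige bin far to the right, both under 0.2 m high.)
There are look-alikes about, which are no part of the job. What is shaped like the oblong_tin but purple is not meant.

How it is judged:
By the outcome, as a careful person would: the job done as asked, in the order asked, and still so for the second after the job is handed in, with the robot touching nothing.
It also fails if it takes over 112 s, if anything falls off the work surface, if the arm or the gripper's body presses on something with over 40 N, if the wrist force passes 120 N, or if a joint passes its speed limit or range.

## Working session

There is one attempt and no reset: what is moved stays moved. The work goes in short steps, Python scripts to look and compute and a shell command to move; the robot and the scene stay as the last step left them, time stands still between calls to the robot, and variables do not carry over. Pictures are saved under pics/ and viewed, at most 14 in all, crops included, and the job is handed in when it is done.

```bash
ls; mkdir -p pics
python3 - <<'E'
from rig import manip
import cv2,numpy as np,pickle
d={}
for n in("top","side"):
    c=manip.camera(n);d[n]=c
    cv2.imwrite(f"pics/{n}0.png",c["img"][:,:,::-1])
    print(n,c["fx"],c["cx"],c["cy"],np.round(c["R"],3).tolist(),np.round(c["t"],1))
pickle.dump(d,open("d0.pkl","wb"))
s=manip.sense();print(s)
E
```

```text
pics
top 467.30034635983066 278.32288221084787 211.80380474999035 [[-0.012, -1.0, -0.012], [-0.983, 0.014, -0.185], [0.185, 0.01, -0.983]] [  16.4  599.7 1431.5]
side 380.8301498383465 278.04107810470384 207.30055738932316 [[-0.903, -0.43, 0.019], [-0.304, 0.608, -0.734], [0.304, -0.668, -0.679]] [569.8 225.6 872.1]
{'clock': 0.1, 'q': array([ 1.11909875,  0.4693771 , -0.04859343,  1.53357058,  0.0241348 ,
        1.14099843, -0.08227367]), 'qd': array([-0.00034766, -0.00200876,  0.00056083, -0.00209895, -0.00169098,
       -0.00189954,  0.00016032]), 'effort': array([-2.64808305e-04, -5.09168315e+01, -8.12442508e-02, -2.36829185e+01,
       -6.13993197e-02,  3.44416767e-02,  3.83633187e-05]), 'position': array([ 276.74325135, -615.0713954 ,  221.59502893]), 'ee_rot': array([ 9.77730805e-01,  2.09861128e-01, -2.30806628e-04, -8.52664818e-04]), 'ft_force': array([ 0.44569214,  0.27020968, -0.29753615]), 'ft_torque': array([ 0.0052043 , -0.0070566 , -0.04438326]), 'grip_force': 0.0, 'finger_gap': 0.9990794884986819}
```

View pics/top0.png

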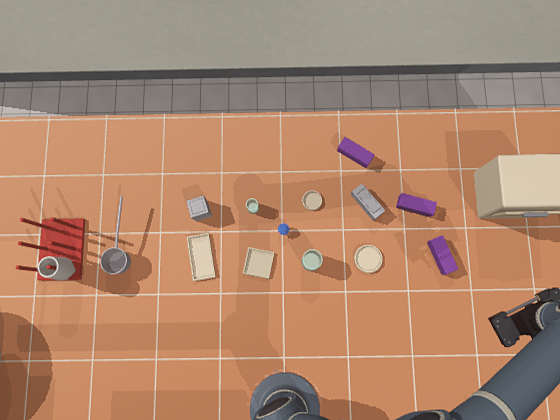

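View pics/side0.png

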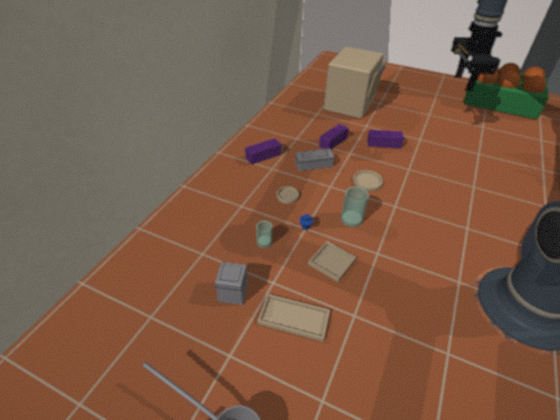

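```bash
cat > h.py <<'E'
import numpy as np,cv2,pickle
def ray(c,u,v,z):
    K=np.array([[c["fx"],0,c["cx"]],[0,c["fy"],c["cy"]],[0,0,1]])
    R=np.array(c["R"]);t=np.array(c["t"]);o=-R.T@t
    d=R.T@np.linalg.inv(K)@np.array([u,v,1.]);return o+d*(z-o[2])/d[2]
E
python3 - <<'E'
from h import *
d=pickle.load(open("d0.pkl","rb"));c=d["top"];im=c["img"][:,:,::-1].copy()
hsv=cv2.cvtColor(im,cv2.COLOR_BGR2HSV)
bg=((hsv[...,0]<14)&(hsv[...,1]>110))
m=(~bg).astype(np.uint8)*255
m[:130]=0;m[290:]=0;m[:,:95]=0;m[:,470:]=0
grid=((hsv[...,1]<140)&(hsv[...,0]<16))
m=cv2.morphologyEx(m,cv2.MORPH_OPEN,np.ones((3,3),np.uint8))
n,l,st,ce=cv2.connectedComponentsWithStats(m)
for i in range(1,n):
    if st[i,4]<60: continue
    p=np.argwhere(l==i)[:,::-1].astype(np.float32)
    r=cv2.minAreaRect(p);g=ray(c,*r[0],12)
    h=np.round(np.median(hsv[l==i],0))
    # metric rect on plane 12
    P=np.array([ray(c,*q,12)[:2] for q in p],np.float32);R=cv2.minAreaRect(P)
    print(np.round(r[0]),st[i,4],h,"z12 xy",np.round(R[0]),np.round(R[1]),round(R[2],1),np.round(g[:2]))
cv2.imwrite("pics/crop.png",cv2.resize(im[130:290,182:448],None,fx=3,fy=3,interpolation=cv2.INTER_CUBIC))
E
```

```text
[354. 151.] 613 [142. 129. 151.] z12 xy [ 811. -249.] [125.  63.] 58.3 [ 811. -249.]
[261. 172.] 87 [ 13.  82. 205.] z12 xy [744.  65.] [93.  7.] 89.1 [744.  65.]
[136. 174.] 117 [ 13.  79. 208.] z12 xy [743. 483.] [128.   7.] 89.1 [743. 483.]
[196. 173.] 117 [ 13.  79. 206.] z12 xy [744. 282.] [127.   7.] 89.1 [744. 282.]
[221. 190.] 87 [ 13.  77. 205.] z12 xy [685. 198.] [95.  7.] 0.6 [684. 198.]
[367. 202.] 605 [165.   8. 161.] z12 xy [ 638. -283.] [121.  55.] 38.2 [ 638. -283.]
[312. 200.] 332 [ 18.  51. 196.] z12 xy [ 646. -101.] [63. 67.] 88.8 [ 646. -101.]
[416. 205.] 637 [142. 130. 145.] z12 xy [ 626. -443.] [125.  56.] 73.5 [ 626. -443.]
[120. 237.] 967 [109.  18. 130.] z12 xy [533. 524.] [127. 247.] 70.6 [531. 525.]
[198. 208.] 456 [160.   8. 179.] z12 xy [625. 272.] [77. 68.] 18.1 [625. 272.]
[252. 206.] 175 [ 46.  27. 187.] z12 xy [630.  97.] [43. 51.] 89.8 [630.  97.]
[283. 228.] 126 [110. 140. 182.] z12 xy [553.  -5.] [39. 36.] 89.2 [553.  -5.]
[321. 230.] 93 [ 13.  81. 211.] z12 xy [ 546. -129.] [98.  7.] 89.2 [ 546. -129.]
[179. 232.] 99 [ 13.  80. 213.] z12 xy [546. 334.] [105.   7.] 89.2 [546. 334.]
[200. 256.] 1083 [ 18.  46. 222.] z12 xy [469. 264.] [155.  75.] 9.6 [468. 263.]
[442. 255.] 687 [142. 131. 146.] z12 xy [ 461. -514.] [121.  58.] 20.5 [ 460. -515.]
[368. 258.] 654 [ 19.  46. 221.] z12 xy [ 453. -276.] [89. 90.] 43.1 [ 452. -276.]
[258. 262.] 762 [ 18.  48. 207.] z12 xy [444.  77.] [88. 89.] 78.1 [443.  77.]
[282. 261.] 93 [ 13.  83. 211.] z12 xy [447.  -1.] [ 6. 96.] 89.3 [447.  -1.]
[312. 260.] 383 [ 51.  23. 193.] z12 xy [451. -96.] [68. 67.] 89.3 [451. -96.]
```

View pics/crop.png

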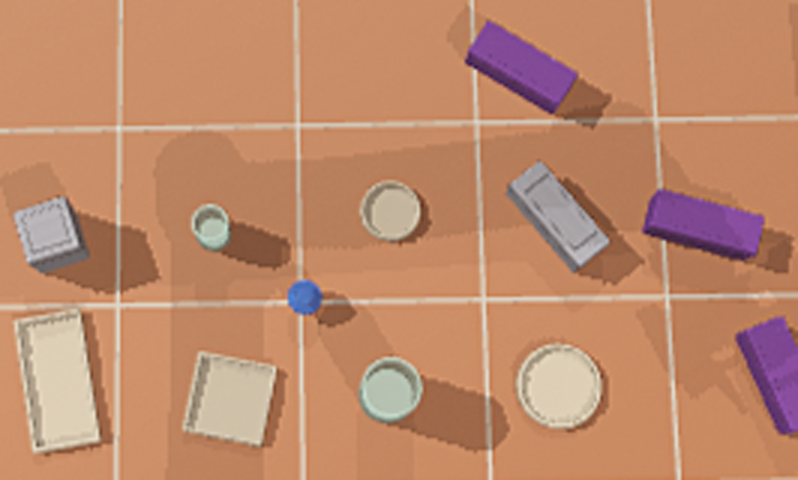

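The crop shows clearly all the parts: the large tumbler at about px (312,260), its tray at (368,258), the canister at (198,207), the tin at (367,202), and the stopper at (283,229). I'm moving over the large tumbler to look with the wrist camera.

```bash
cat >> h.py <<'E'
def yaw(s):
    x,y,z,w=s["ee_rot"];return np.degrees(2*np.arctan2(y,x))
def go(s,p,ya=None):
    """tool-axis shift (units of 500 mm) to world p at current yaw, then roll units"""
    a=np.radians(yaw(s));d=np.array(p)-s["position"]
    t=np.array([np.cos(a)*d[0]+np.sin(a)*d[1],np.sin(a)*d[0]-np.cos(a)*d[1],-d[2]])/500
    r=None if ya is None else round(np.radians(((yaw(s)-ya+90)%180)-90)/2,4)
    print("yaw",round(yaw(s),2),"shift",np.round(t,4),"roll",r,"rows>=",np.ceil(np.linalg.norm(t)*10))
E
P='{"x":0.0633,"y":-0.0663}'
python3 -m creep '[{"x":0.0633,"y":-0.0663},{"x":0.0633,"y":-0.0663},{"x":0.0633,"y":-0.0663},{"x":0.0633,"y":-0.0663}]'
python3 -m creep '[{"x":0.0633,"y":-0.0663},{"x":0.0633,"y":-0.0663},{"x":0.0633,"y":-0.0663},{"x":0.0633,"y":-0.0663}]'
python3 -m creep '[{"x":0.0633,"y":-0.0663},{"x":0.0633,"y":-0.0663},{"x":0.0633,"y":-0.0663},{"x":0.0633,"y":-0.0663}]'
python3 -m creep '[{"roll":0.07},{"roll":0.07},{"roll":0.071},{},{}]'
python3 - <<'E'
from rig import manip
from h import *
c=manip.camera("wrist");cv2.imwrite("pics/w1.png",c["img"][:,:,::-1]);s=manip.sense()
print(s["clock"],s["position"],yaw(s),c["fx"],np.round(c["R"],3).tolist(),c["t"], -np.array(c["R"]).T@c["t"])
pickle.dump(c,open("w1.pkl","wb"))
E
```

```text
0.15 [ 276.80535984 -615.15920658  221.77028307] 24.228439290123013 302.2408266166822 [[0.41, -0.912, -0.001], [-0.881, -0.396, 0.259], [-0.237, -0.105, -0.966]] [-673.52361415  -31.76816896  389.68975665] [ 340.49082741 -585.81552962  383.91085362]invalid input at $[0]: expected keys fingers, x, y, z, roll
invalid input at $[0]: expected keys fingers, x, y, z, roll
invalid input at $[0]: expected keys fingers, x, y, z, roll
invalid input at $[0]: expected keys fingers, x, y, z, roll
```

View pics/w1.png

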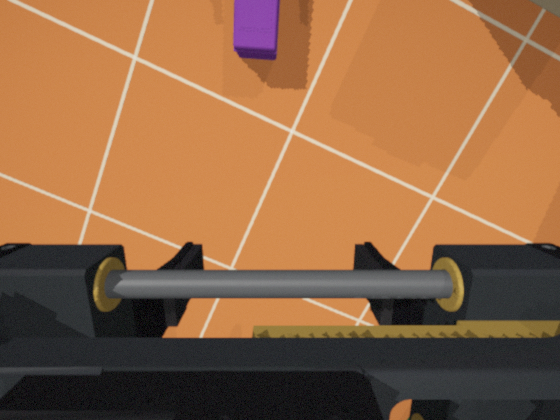

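The first calls were refused because every key is needed in each row. The wrist view does show that the point under the TCP is visible, at about row 186. Sending the move again with full rows.

```bash
python3 -m creep '[{"fingers":1,"x":0.0633,"y":-0.0663,"z":0,"roll":0},{"fingers":1,"x":0.0633,"y":-0.0663,"z":0,"roll":0},{"fingers":1,"x":0.0633,"y":-0.0663,"z":0,"roll":0},{"fingers":1,"x":0.0633,"y":-0.0663,"z":0,"roll":0}]'
python3 -m creep '[{"fingers":1,"x":0.0633,"y":-0.0663,"z":0,"roll":0},{"fingers":1,"x":0.0633,"y":-0.0663,"z":0,"roll":0},{"fingers":1,"x":0.0633,"y":-0.0663,"z":0,"roll":0},{"fingers":1,"x":0.0633,"y":-0.0663,"z":0,"roll":0}]'
python3 -m creep '[{"fingers":1,"x":0.0633,"y":-0.0663,"z":0,"roll":0},{"fingers":1,"x":0.0633,"y":-0.0663,"z":0,"roll":0},{"fingers":1,"x":0.0633,"y":-0.0663,"z":0,"roll":0},{"fingers":1,"x":0.0633,"y":-0.0663,"z":0,"roll":0}]'
python3 -m creep '[{"fingers":1,"x":0,"y":0,"z":0,"roll":0.07},{"fingers":1,"x":0,"y":0,"z":0,"roll":0.07},{"fingers":1,"x":0,"y":0,"z":0,"roll":0.07},{"fingers":1,"x":0,"y":0,"z":0,"roll":0},{"fingers":1,"x":0,"y":0,"z":0,"roll":0}]'
python3 - <<'E'
from rig import manip
from h import *
c=manip.camera("wrist");cv2.imwrite("pics/w2.png",c["img"][:,:,::-1]);s=manip.sense()
print(s["clock"],s["position"],yaw(s))
pickle.dump(c,open("w2.pkl","wb"))
E
```

```text
clock: 0.55
position: [338.3, -440.8, 222.3]
ee_rot: [0.978, 0.21, -0.0, -0.0]
ft_force: [0.2, -0.1, 0.4]
finger_gap: 1.005
grip_force: 0.0
clock: 0.95
position: [399.3, -267.9, 222.5]
ee_rot: [0.978, 0.21, 0.0, 0.0]
ft_force: [0.7, 0.1, 0.1]
finger_gap: 1.0
grip_force: 0.0
clock: 1.35
position: [460.2, -95.2, 222.6]
ee_rot: [0.978, 0.21, 0.0, 0.0]
ft_force: [1.7, -0.1, 0.8]
finger_gap: 1.002
grip_force: 0.0
clock: 1.85
position: [460.0, -96.9, 222.5]
ee_rot: [1.0, 0.003, -0.0, 0.0]
ft_force: [-0.3, -0.6, 0.2]
finger_gap: 1.0
grip_force: 0.0
1.9 [460.02325059 -96.93764612 222.47371209] 0.2970865301898757
```

View pics/w2.png

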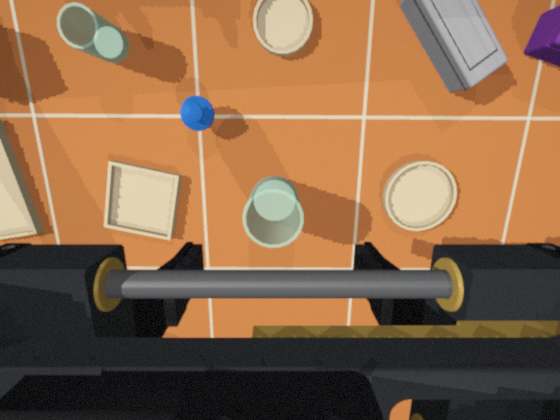

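```bash
cat >> h.py <<'E'
def blobs(c,box,lo,hi,z,mn=150):
    im=c["img"][:,:,::-1].copy();hsv=cv2.cvtColor(im,cv2.COLOR_BGR2HSV)
    m=cv2.inRange(hsv,np.array(lo),np.array(hi));x0,y0,x1,y1=box
    k=np.zeros_like(m);k[y0:y1,x0:x1]=m[y0:y1,x0:x1]
    k=cv2.morphologyEx(k,cv2.MORPH_OPEN,np.ones((3,3),np.uint8))
    k=cv2.morphologyEx(k,cv2.MORPH_CLOSE,np.ones((5,5),np.uint8))
    for q in cv2.findContours(k,cv2.RETR_EXTERNAL,cv2.CHAIN_APPROX_NONE)[0]:
        if cv2.contourArea(q)<mn: continue
        q=q[:,0].astype(float)
        P=np.array([ray(c,u,v,z)[:2] for u,v in q],np.float32);R=cv2.minAreaRect(P)
        print("px",q.min(0),q.max(0),"rect",np.round(R[0],1),np.round(R[1],1),"ang",round(R[2],1),"circ",np.round(cv2.minEnclosingCircle(P)[0],1),round(cv2.minEnclosingCircle(P)[1],1))
E
python3 - <<'E'
from h import *
c=pickle.load(open("w2.pkl","rb"))
print("tray")
hsv=cv2.cvtColor(c["img"],cv2.COLOR_RGB2HSV)
for p in((420,195),(140,200),(283,25),(274,198),(273,230),(60,160)):print(p,hsv[p[1],p[0]])
blobs(c,(0,0,560,242),(15,20,110),(30,80,255),12)
print("glass z95,z0");blobs(c,(230,150,320,262),(31,8,80),(95,140,255),95);blobs(c,(230,150,320,262),(31,8,80),(95,140,255),4)
print("rim",ray(c,273.5,215.5,95),"bot",ray(c,274,199,4))
for r in (31*302/290,): print(r)
print("small: rim z62",ray(c,77,26,62),"bot",ray(c,109,43,4))
E
```

```text
tray
(420, 195) [ 20  54 227]
(140, 200) [ 20  54 227]
(283, 25) [ 20  51 221]
(274, 198) [ 56  28 199]
(273, 230) [ 35  42 144]
(60, 160) [ 13 161 195]
px [247. 206.] [268. 241.] rect [415.6 -69.2] [47.5 24.6] ang 41.8 circ [416.7 -70.5] 25.3
px [383. 161.] [456. 230.] rect [ 453.5 -274.5] [88.4 91.8] ang 0.3 circ [ 454.  -274.1] 46.4
px [104. 161.] [179. 239.] rect [445.6  76.3] [87.9 87.3] ang 78.0 circ [445.9  76.7] 60.8
px [  0. 139.] [ 36. 239.] rect [452.6 229. ] [ 45.4 130.5] ang 76.9 circ [457.6 250.5] 65.2
px [198. 132.] [207. 241.] rect [461.6  -2.8] [  4.1 137.6] ang 90.0 circ [461.6  -2.9] 68.8
px [61. 11.] [89. 43.] rect [638. 130.] [35.4 20.5] ang 31.7 circ [640.8 125.5] 17.7
px [215.   0.] [559. 241.] rect [ 527.6 -224.2] [399.6 254.1] ang 73.1 circ [ 513.  -224.4] 205.6
px [253.   0.] [312.  54.] rect [ 641.4 -100.5] [52.5 64.5] ang 0.3 circ [ 647.5 -100.4] 33.1
px [190.   0.] [198.  94.] rect [619.9  -2.7] [94.4  4. ] ang 0.0 circ [619.9  -2.8] 47.2
px [0. 0.] [179. 240.] rect [514.8 169.5] [208.7 226.9] ang 55.4 circ [529.4 159.1] 140.4
glass z95,z0
px [243. 177.] [303. 246.] rect [452.7 -89.8] [70.1 59.9] ang 19.9 circ [453.5 -91.4] 35.8
px [243. 177.] [303. 246.] rect [428.5 -87.8] [92.2 78.8] ang 19.9 circ [429.5 -90. ] 47.0
rim [450.56417574 -92.04919813  95.        ] bot [447.68221443 -91.42909213   4.        ]
32.282758620689656
small: rim z62 [626.62193937  94.74193655  62.        ] bot [627.12641034  95.66352147   4.        ]
```

```bash
python3 -m creep '[{"fingers":1,"x":-0.021,"y":-0.01,"z":0.05,"roll":0},{"fingers":1,"x":0,"y":0,"z":0.08,"roll":0},{"fingers":1,"x":0,"y":0,"z":0.08,"roll":0},{"fingers":1,"x":0,"y":0,"z":0.08,"roll":0},{"fingers":1,"x":0,"y":0,"z":0.064,"roll":0}]'
python3 -m creep '[{"fingers":0,"x":0,"y":0,"z":0,"roll":0},{"fingers":0,"x":0,"y":0,"z":0,"roll":0},{"fingers":0,"x":0,"y":0,"z":0,"roll":0},{"fingers":0,"x":0,"y":0,"z":0,"roll":0},{"fingers":0,"x":0,"y":0,"z":0,"roll":0}]'
python3 -m creep '[{"fingers":0,"x":0,"y":0,"z":0,"roll":0},{"fingers":0,"x":0,"y":0,"z":0,"roll":0},{"fingers":0,"x":0,"y":0,"z":0,"roll":0}]'
```

```text
clock: 2.4
position: [448.9, -92.1, 43.7]
ee_rot: [1.0, 0.002, -0.001, -0.0]
ft_force: [0.1, 0.1, 0.1]
finger_gap: 0.996
grip_force: 0.0
clock: 2.9
position: [451.2, -92.2, 47.3]
ee_rot: [1.0, 0.001, 0.002, 0.0]
ft_force: [-0.7, -0.4, 6.4]
finger_gap: 0.715
grip_force: 30.0
clock: 3.2
position: [451.1, -92.2, 47.3]
ee_rot: [1.0, 0.001, 0.002, 0.0]
ft_force: [-1.0, 0.5, 9.2]
finger_gap: 0.709
grip_force: 30.0
```

```bash
python3 -m creep '[{"fingers":0,"x":0,"y":0,"z":-0.04,"roll":0},{"fingers":0,"x":0,"y":0,"z":-0.04,"roll":0},{"fingers":0,"x":0,"y":0,"z":-0.04,"roll":0},{"fingers":0,"x":0,"y":0,"z":0,"roll":0},{"fingers":0,"x":0,"y":0,"z":0,"roll":0}]'
python3 - <<'E'
from rig import manip
from h import *
c=manip.camera("wrist");cv2.imwrite("pics/w3.png",c["img"][:,:,::-1]);s=manip.sense()
print(s["clock"],s["position"],yaw(s),s["ft_force"]);go(s,(453.5,-274.5,s["position"][2]),0)
E
```

```text
clock: 3.7
position: [449.4, -92.2, 105.6]
ee_rot: [1.0, 0.001, 0.0, 0.0]
ft_force: [-0.8, -0.1, -1.9]
finger_gap: 0.717
grip_force: 30.0
3.75 [448.84962018 -92.0361087  104.94774404] 0.1556426207428934 [-0.99848682 -0.52407696 -2.30577251]
yaw 0.16 shift [ 0.0083  0.365  -0.    ] roll 0.0014 rows>= 4.0
```

View pics/w3.png

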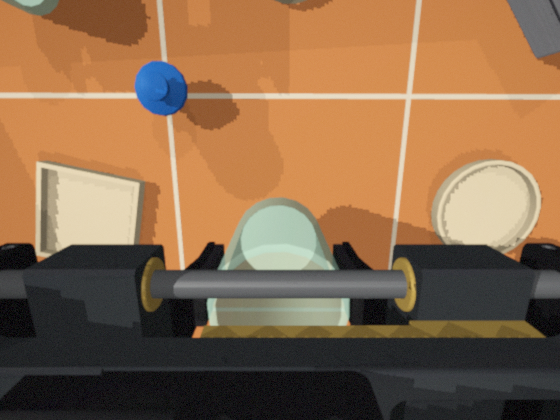

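```bash
python3 -m creep '[{"fingers":0,"x":0.002,"y":0.073,"z":0,"roll":0},{"fingers":0,"x":0.002,"y":0.073,"z":0,"roll":0},{"fingers":0,"x":0.002,"y":0.073,"z":0,"roll":0},{"fingers":0,"x":0.002,"y":0.073,"z":0,"roll":0},{"fingers":0,"x":0,"y":0.073,"z":0,"roll":0}]'
python3 -m creep '[{"fingers":0,"x":0,"y":0,"z":0.03,"roll":0},{"fingers":0,"x":0,"y":0,"z":0.03,"roll":0},{"fingers":0,"x":0,"y":0,"z":0.03,"roll":0},{"fingers":0,"x":0,"y":0,"z":0.004,"roll":0},{"fingers":0,"x":0,"y":0,"z":0.004,"roll":0}]'
python3 -m creep '[{"fingers":0,"x":0,"y":0,"z":0.002,"roll":0},{"fingers":0,"x":0,"y":0,"z":0,"roll":0}]'
```

```text
clock: 4.25
position: [453.2, -275.4, 104.0]
ee_rot: [1.0, 0.002, -0.001, -0.001]
ft_force: [0.8, 0.2, -1.8]
finger_gap: 0.716
grip_force: 30.0
clock: 4.75
position: [453.6, -274.0, 55.5]
ee_rot: [1.0, 0.002, -0.001, -0.001]
ft_force: [0.6, 0.8, -1.3]
finger_gap: 0.718
grip_force: 30.0
clock: 4.95
position: [454.5, -274.5, 55.9]
ee_rot: [1.0, 0.002, 0.0, 0.0]
ft_force: [-1.0, 0.6, -2.0]
finger_gap: 0.716
grip_force: 30.0
```

```bash
python3 -m creep '[{"fingers":0,"x":0,"y":0,"z":0.003,"roll":0},{"fingers":0,"x":0,"y":0,"z":0,"roll":0}]'
python3 -m creep '[{"fingers":0,"x":0,"y":0,"z":0.003,"roll":0},{"fingers":0,"x":0,"y":0,"z":0,"roll":0}]'
python3 -m creep '[{"fingers":0,"x":0,"y":0,"z":0.003,"roll":0},{"fingers":0,"x":0,"y":0,"z":0,"roll":0}]'
```

```text
clock: 5.15
position: [454.2, -274.6, 54.3]
ee_rot: [1.0, 0.001, 0.0, 0.0]
ft_force: [0.2, 0.5, -2.3]
finger_gap: 0.717
grip_force: 30.0
clock: 5.35
position: [454.1, -274.5, 52.5]
ee_rot: [1.0, 0.001, -0.0, 0.0]
ft_force: [-0.4, -0.2, -3.1]
finger_gap: 0.712
grip_force: 30.0
clock: 5.55
position: [454.3, -274.6, 51.4]
ee_rot: [1.0, 0.001, 0.0, 0.0]
ft_force: [-0.4, 1.3, 1.3]
finger_gap: 0.718
grip_force: 30.0
```

```bash
python3 -m creep '[{"fingers":0,"x":0,"y":0,"z":0.001,"roll":0},{"fingers":1,"x":0,"y":0,"z":0,"roll":0},{"fingers":1,"x":0,"y":0,"z":0,"roll":0},{"fingers":1,"x":0,"y":0,"z":0,"roll":0},{"fingers":1,"x":0,"y":0,"z":0,"roll":0}]'
python3 -m creep '[{"fingers":1,"x":0,"y":0,"z":-0.06,"roll":0},{"fingers":1,"x":0,"y":0,"z":-0.09,"roll":0},{"fingers":1,"x":0,"y":0,"z":-0.09,"roll":0},{"fingers":1,"x":0,"y":0,"z":-0.09,"roll":0},{"fingers":1,"x":0,"y":0,"z":0,"roll":0}]'
python3 - <<'E'
from rig import manip
from h import *
c=manip.camera("wrist");cv2.imwrite("pics/w4.png",c["img"][:,:,::-1]);s=manip.sense()
pickle.dump(c,open("w4.pkl","wb"))
print(s["clock"],s["position"],yaw(s),s["ft_force"]);go(s,(626.5,95,222),0)
E
```

```text
clock: 6.05
position: [454.2, -274.5, 50.5]
ee_rot: [1.0, 0.001, 0.0, 0.0]
ft_force: [0.2, -0.1, -0.1]
finger_gap: 0.96
grip_force: 0.0
clock: 6.55
position: [458.0, -276.2, 222.1]
ee_rot: [1.0, 0.001, 0.006, 0.003]
ft_force: [1.1, 0.4, 0.2]
finger_gap: 0.999
grip_force: 0.0
6.6 [ 456.03151404 -275.39850291  218.85813663] 0.1498238460283157 [-1.16577619 -0.23659215 -0.24202604]
yaw 0.15 shift [ 0.3429 -0.7399 -0.0063] roll 0.0013 rows>= 9.0
```

View pics/w4.png

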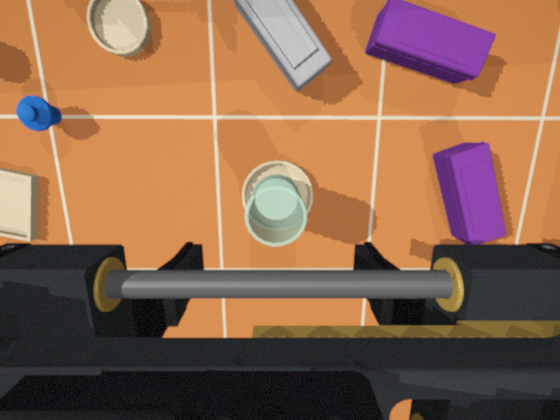

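Large tumbler is upright in its tray (base about px (275,200), tray rim centre about (278,195)). On to the small tumbler.

```bash
python3 -m creep '[{"fingers":1,"x":0.0381,"y":-0.0822,"z":0,"roll":0},{"fingers":1,"x":0.0381,"y":-0.0822,"z":0,"roll":0},{"fingers":1,"x":0.0381,"y":-0.0822,"z":0,"roll":0},{"fingers":1,"x":0.0381,"y":-0.0822,"z":0,"roll":0},{"fingers":1,"x":0.0381,"y":-0.0822,"z":0,"roll":0}]'
python3 -m creep '[{"fingers":1,"x":0.0381,"y":-0.0822,"z":0,"roll":0},{"fingers":1,"x":0.0381,"y":-0.0822,"z":0,"roll":0},{"fingers":1,"x":0.0381,"y":-0.0822,"z":0,"roll":0},{"fingers":1,"x":0.0381,"y":-0.0822,"z":0,"roll":0},{"fingers":1,"x":0,"y":0,"z":0,"roll":0}]'
python3 - <<'E'
from rig import manip
from h import *
o=pickle.load(open("w4.pkl","rb"))
print("placed bot",ray(o,275,200,8),"rim",ray(o,275.5,216,99),"tray",ray(o,278,194,12));blobs(o,(235,150,320,250),(15,8,100),(95,140,255),12)
c=manip.camera("wrist");cv2.imwrite("pics/w5.png",c["img"][:,:,::-1]);s=manip.sense()
pickle.dump(c,open("w5.pkl","wb"))
print(s["clock"],s["position"],yaw(s))
E
```

```text
clock: 7.1
position: [548.3, -67.1, 213.8]
ee_rot: [1.0, 0.001, -0.001, -0.0]
ft_force: [0.4, -0.2, -0.1]
finger_gap: 0.999
grip_force: 0.0
clock: 7.6
position: [624.4, 104.6, 213.5]
ee_rot: [1.0, 0.007, -0.001, -0.003]
ft_force: [-0.8, -0.1, 0.7]
finger_gap: 1.0
grip_force: 0.0
placed bot [ 447.90348125 -273.44713369    8.        ] rim [ 450.73537893 -274.16462126   99.        ] tray [ 456.40435229 -277.22057038   12.        ]
px [241. 160.] [312. 246.] rect [ 442.9 -275.5] [111.2  89.4] ang 0.1 circ [ 442.8 -275.4] 56.0
7.65 [623.72566915 100.35648991 213.26325656] 0.5570595741251313
```

View pics/w5.png

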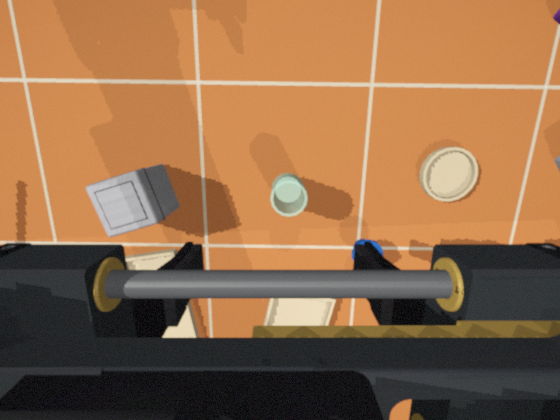

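Run:
```python
from rig import manip
from h import *
c=pickle.load(open("w5.pkl","rb"))
blobs(c,(400,130,500,220),(15,20,110),(30,80,255),12)
blobs(c,(262,165,316,222),(31,8,80),(95,140,255),62)
rim=ray(c,289,196.5,62);bot=ray(c,288.5,188.5,4);print(rim,bot)
q=[(86,188),(144,170),(165,217),(107,236)]
P=np.array([ray(c,*p,75)[:2] for p in q],np.float32);print(P.round(1).tolist(),P.mean(0),cv2.minAreaRect(P))
s=manip.sense();go(s,(*((rim+bot)/2)[:2],25),0);print(s["position"])
```

```text
px [420. 147.] [477. 201.] rect [648.6 -98.1] [69.2 64.4] ang 81.7 circ [649.  -98.2] 34.7
px [271. 174.] [307. 215.] rect [630.8  94.3] [44.1 38.2] ang 0.8 circ [630.9  95.4] 22.4
[629.08155387  94.23995591  62.        ] [627.12935606  93.07189069   4.        ]
[[637.7000122070312, 299.8999938964844], [656.5999755859375, 239.3000030517578], [608.4000244140625, 222.5], [586.7000122070312, 285.5]] [622.32715 261.8095 ] ((622.5195922851562, 262.6452331542969), (52.91487121582031, 66.6394271850586), 19.010711669921875)
yaw 0.56 shift [0.0086 0.0135 0.3765] roll 0.0049 rows>= 4.0
[623.72566915 100.35648991 213.26325656]
```

```bash
python3 -m creep '[{"fingers":1,"x":0.0086,"y":0.0127,"z":0.05,"roll":0.004},{"fingers":1,"x":0,"y":0,"z":0.085,"roll":0},{"fingers":1,"x":0,"y":0,"z":0.085,"roll":0},{"fingers":1,"x":0,"y":0,"z":0.085,"roll":0},{"fingers":1,"x":0,"y":0,"z":0.0615,"roll":0}]'
python3 -m creep '[{"fingers":0,"x":0,"y":0,"z":0,"roll":0},{"fingers":0,"x":0,"y":0,"z":0,"roll":0},{"fingers":0,"x":0,"y":0,"z":0,"roll":0},{"fingers":0,"x":0,"y":0,"z":0,"roll":0},{"fingers":0,"x":0,"y":0,"z":0,"roll":0}]'
python3 -m creep '[{"fingers":0,"x":0,"y":0,"z":0,"roll":0},{"fingers":0,"x":0,"y":0,"z":0,"roll":0},{"fingers":0,"x":0,"y":0,"z":0,"roll":0},{"fingers":0,"x":0,"y":0,"z":0,"roll":0},{"fingers":0,"x":0,"y":0,"z":0,"roll":0}]'
```

```text
clock: 8.15
position: [626.1, 86.9, 28.1]
ee_rot: [1.0, -0.003, -0.003, 0.001]
ft_force: [0.1, -1.1, 0.4]
finger_gap: 0.996
grip_force: 0.0
clock: 8.65
position: [629.8, 89.6, 34.0]
ee_rot: [1.0, -0.003, 0.001, -0.0]
ft_force: [-0.1, 0.6, -0.9]
finger_gap: 0.629
grip_force: 0.0
clock: 9.15
position: [629.3, 90.2, 33.1]
ee_rot: [1.0, -0.002, 0.001, -0.0]
ft_force: [-0.8, 0.3, 6.2]
finger_gap: 0.458
grip_force: 30.0
```

```bash
python3 -m creep '[{"fingers":0,"x":0,"y":0,"z":-0.04,"roll":0},{"fingers":0,"x":0,"y":0,"z":-0.04,"roll":0},{"fingers":0,"x":0,"y":0,"z":-0.03,"roll":0},{"fingers":0,"x":0,"y":0,"z":0,"roll":0},{"fingers":0,"x":0,"y":0,"z":0,"roll":0}]'
python3 - <<'E'
from rig import manip
from h import *
s=manip.sense();print(s["position"]);go(s,(648.3,-99.5,88),0)
E
```

```text
clock: 9.65
position: [628.5, 89.2, 86.8]
ee_rot: [1.0, -0.003, -0.0, 0.0]
ft_force: [0.1, -0.1, -2.5]
finger_gap: 0.452
grip_force: 30.0
[628.49249188  89.15939045  86.82877338]
yaw -0.31 shift [ 0.0416  0.3771 -0.0023] roll -0.0027 rows>= 4.0
```

```bash
python3 -m creep '[{"fingers":0,"x":0.0083,"y":0.0754,"z":0,"roll":0},{"fingers":0,"x":0.0083,"y":0.0754,"z":0,"roll":0},{"fingers":0,"x":0.0083,"y":0.0754,"z":0,"roll":0},{"fingers":0,"x":0.0083,"y":0.0754,"z":0,"roll":0},{"fingers":0,"x":0.0083,"y":0.0754,"z":0,"roll":0}]'
python3 -m creep '[{"fingers":0,"x":0,"y":0,"z":0.04,"roll":0},{"fingers":0,"x":0,"y":0,"z":0.04,"roll":0},{"fingers":0,"x":0,"y":0,"z":0.006,"roll":0},{"fingers":0,"x":0,"y":0,"z":0.004,"roll":0},{"fingers":0,"x":0,"y":0,"z":0,"roll":0}]'
python3 -m creep '[{"fingers":0,"x":0,"y":0,"z":0.002,"roll":0},{"fingers":0,"x":0,"y":0,"z":0,"roll":0}]'
```

```text
clock: 10.15
position: [647.6, -100.7, 85.7]
ee_rot: [1.0, -0.003, -0.001, -0.0]
ft_force: [0.8, -0.6, -1.4]
finger_gap: 0.457
grip_force: 30.0
clock: 10.65
position: [648.8, -98.5, 42.3]
ee_rot: [1.0, -0.002, 0.0, -0.0]
ft_force: [0.5, -0.0, -1.6]
finger_gap: 0.453
grip_force: 30.0
clock: 10.85
position: [649.1, -98.8, 42.1]
ee_rot: [1.0, -0.002, 0.001, 0.0]
ft_force: [-0.3, 0.3, -1.3]
finger_gap: 0.452
grip_force: 30.0
```

```bash
python3 -m creep '[{"fingers":0,"x":0,"y":0,"z":0.004,"roll":0},{"fingers":0,"x":0,"y":0,"z":0,"roll":0},{"fingers":0,"x":0,"y":0,"z":0,"roll":0}]'
python3 -m creep '[{"fingers":0,"x":0,"y":0,"z":0.003,"roll":0},{"fingers":0,"x":0,"y":0,"z":0,"roll":0},{"fingers":0,"x":0,"y":0,"z":0,"roll":0}]'
python3 -m creep '[{"fingers":0,"x":0,"y":0,"z":0.002,"roll":0},{"fingers":0,"x":0,"y":0,"z":0,"roll":0},{"fingers":0,"x":0,"y":0,"z":0,"roll":0}]'
```

```text
clock: 11.15
position: [648.6, -99.1, 39.4]
ee_rot: [1.0, -0.003, 0.0, 0.0]
ft_force: [0.6, 0.2, -1.7]
finger_gap: 0.459
grip_force: 30.0
clock: 11.45
position: [648.6, -99.1, 37.7]
ee_rot: [1.0, -0.003, -0.0, 0.0]
ft_force: [-0.1, 0.1, -0.7]
finger_gap: 0.455
grip_force: 30.0
clock: 11.75
position: [648.8, -99.1, 37.2]
ee_rot: [1.0, -0.003, 0.0, 0.0]
ft_force: [-1.5, -0.5, 1.1]
finger_gap: 0.456
grip_force: 30.0
```

```bash
python3 -m creep '[{"fingers":0,"x":0,"y":0,"z":0.001,"roll":0},{"fingers":1,"x":0,"y":0,"z":0,"roll":0},{"fingers":1,"x":0,"y":0,"z":0,"roll":0},{"fingers":1,"x":0,"y":0,"z":0,"roll":0},{"fingers":1,"x":0,"y":0,"z":0,"roll":0}]'
python3 -m creep '[{"fingers":1,"x":0,"y":0,"z":-0.06,"roll":0},{"fingers":1,"x":0,"y":0,"z":-0.095,"roll":0},{"fingers":1,"x":0,"y":0,"z":-0.095,"roll":0},{"fingers":1,"x":0,"y":0,"z":-0.095,"roll":0},{"fingers":1,"x":0,"y":0,"z":0,"roll":0}]'
python3 - <<'E'
from rig import manip
from h import *
c=manip.camera("wrist");cv2.imwrite("pics/w6.png",c["img"][:,:,::-1]);s=manip.sense()
pickle.dump(c,open("w6.pkl","wb"))
print(s["clock"],s["position"],yaw(s));go(s,(615,262,212),0)
E
```

```text
clock: 12.25
position: [648.6, -99.0, 36.1]
ee_rot: [1.0, -0.003, -0.0, -0.0]
ft_force: [0.4, 0.2, -0.3]
finger_gap: 0.737
grip_force: 0.0
clock: 12.75
position: [653.2, -98.8, 217.1]
ee_rot: [1.0, -0.003, 0.007, 0.001]
ft_force: [0.6, -0.5, 0.7]
finger_gap: 0.994
grip_force: 0.0
12.8 [651.00176888 -98.9096531  213.17225943] -0.3041456305892088
yaw -0.3 shift [-0.0758 -0.7214  0.0023] roll -0.0027 rows>= 8.0
```

View pics/w6.png

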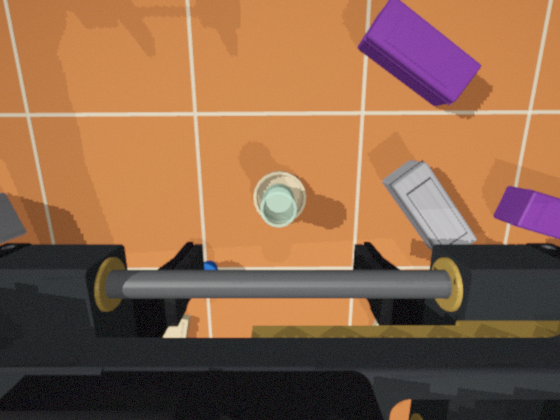

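The small tumbler stands in its tray (rim circle centred about px (279,198), glass within it). Next the canister.

```bash
python3 -m creep '[{"fingers":1,"x":-0.0095,"y":-0.09,"z":0,"roll":0},{"fingers":1,"x":-0.0095,"y":-0.09,"z":0,"roll":0},{"fingers":1,"x":-0.0095,"y":-0.09,"z":0,"roll":0},{"fingers":1,"x":-0.0095,"y":-0.09,"z":0,"roll":0}]'
python3 -m creep '[{"fingers":1,"x":-0.0095,"y":-0.09,"z":0,"roll":0},{"fingers":1,"x":-0.0095,"y":-0.09,"z":0,"roll":0},{"fingers":1,"x":-0.0095,"y":-0.09,"z":0,"roll":0},{"fingers":1,"x":-0.0095,"y":-0.09,"z":0,"roll":0},{"fingers":1,"x":0,"y":0,"z":0,"roll":0}]'
python3 -m creep '[{"fingers":1,"x":0,"y":0,"z":0,"roll":0},{"fingers":1,"x":0,"y":0,"z":0,"roll":0}]'
python3 - <<'E'
from rig import manip
from h import *
c=manip.camera("wrist");cv2.imwrite("pics/w7.png",c["img"][:,:,::-1]);s=manip.sense()
pickle.dump(c,open("w7.pkl","wb"))
print(s["clock"],s["position"],yaw(s))
blobs(c,(200,120,360,242),(0,0,60),(180,45,255),75)
cv2.imwrite("pics/w7c.png",cv2.resize(c["img"][110:245,190:370,::-1],None,fx=4,fy=4,interpolation=cv2.INTER_CUBIC))
E
```

```text
clock: 13.2
position: [629.3, 82.3, 207.0]
ee_rot: [1.0, -0.003, -0.001, 0.0]
ft_force: [0.2, 0.2, -0.7]
finger_gap: 1.001
grip_force: 0.0
clock: 13.7
position: [608.3, 270.4, 207.2]
ee_rot: [1.0, 0.004, -0.002, -0.003]
ft_force: [-0.5, -1.4, -0.5]
finger_gap: 0.998
grip_force: 0.0
clock: 13.9
position: [612.7, 259.1, 207.4]
ee_rot: [1.0, -0.004, -0.001, 0.001]
ft_force: [-0.1, -0.2, 0.5]
finger_gap: 1.002
grip_force: 0.0
13.95 [612.92072638 258.7276524  207.70259499] -0.4593793478700817
px [236. 157.] [305. 229.] rect [623.4 267.2] [62.  57.1] ang 17.4 circ [623.2 266.9] 39.9
```

View pics/w7c.png

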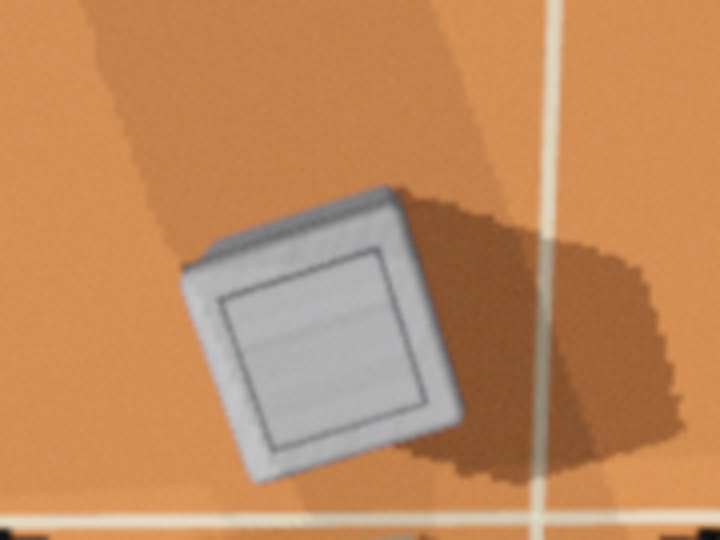

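The crop shows the canister's lid with corners at (183,268), (395,204), (463,413) and (257,483) in the crop (4x, offset 190,110).

Run:
```python
from rig import manip
from h import *
c=pickle.load(open("w7.pkl","rb"))
P=np.array([ray(c,190+a/4,110+b/4,75)[:2] for a,b in [(183,268),(395,204),(463,413),(257,483)]],np.float32)
print(P.round(1).tolist(),P.mean(0),cv2.minAreaRect(P),[np.degrees(np.arctan2(*(P[i-1]-P[i])[::-1])).round(1) for i in range(4)])
s=manip.sense();go(s,(*P.mean(0),32),17.5);print(s["position"])
d=pickle.load(open("w5.pkl","rb"))
```

```text
[[641.0999755859375, 300.29998779296875], [656.0999755859375, 248.5], [603.9000244140625, 231.3000030517578], [585.7000122070312, 283.79998779296875]] [621.7004 265.9768] ((621.337158203125, 265.4579772949219), (57.7613639831543, 55.46929168701172), 16.617616653442383) [np.float32(-163.4), np.float32(106.2), np.float32(18.3), np.float32(-70.9)]
yaw -0.46 shift [ 0.0174 -0.0146  0.3514] roll -0.1567 rows>= 4.0
[612.92072638 258.7276524  207.70259499]
```

```bash
python3 -m creep '[{"fingers":1,"x":0.0174,"y":-0.0146,"z":0,"roll":0},{"fingers":1,"x":0,"y":0,"z":0.03,"roll":-0.0525},{"fingers":1,"x":0,"y":0,"z":0.03,"roll":-0.0525},{"fingers":1,"x":0,"y":0,"z":0.03,"roll":-0.0525},{"fingers":1,"x":0,"y":0,"z":0,"roll":0}]'
python3 -m creep '[{"fingers":1,"x":0,"y":0,"z":0,"roll":0}]'
python3 - <<'E'
from rig import manip
from h import *
s=manip.sense();go(s,(621.7,266,32),17.5);print(s["position"])
E
```

```text
clock: 14.45
position: [621.0, 266.7, 161.2]
ee_rot: [0.988, 0.153, -0.002, 0.001]
ft_force: [-0.0, 0.1, -0.5]
finger_gap: 1.0
grip_force: 0.0
clock: 14.55
position: [622.0, 267.8, 163.8]
ee_rot: [0.988, 0.153, 0.0, -0.0]
ft_force: [0.2, 0.3, 0.7]
finger_gap: 1.002
grip_force: 0.0
yaw 17.55 shift [-0.0017  0.0033  0.2637] roll 0.0004 rows>= 3.0
[621.99700806 267.84934393 163.83015165]
```

```bash
python3 -m creep '[{"fingers":1,"x":0,"y":0.003,"z":0.07,"roll":0},{"fingers":1,"x":0,"y":0,"z":0.07,"roll":0},{"fingers":1,"x":0,"y":0,"z":0.07,"roll":0},{"fingers":1,"x":0,"y":0,"z":0.05,"roll":0},{"fingers":1,"x":0,"y":0,"z":0,"roll":0}]'
python3 -m creep '[{"fingers":0,"x":0,"y":0,"z":0,"roll":0},{"fingers":0,"x":0,"y":0,"z":0,"roll":0},{"fingers":0,"x":0,"y":0,"z":0,"roll":0},{"fingers":0,"x":0,"y":0,"z":0,"roll":0},{"fingers":0,"x":0,"y":0,"z":0,"roll":0}]'
python3 -m creep '[{"fingers":0,"x":0,"y":0,"z":0,"roll":0},{"fingers":0,"x":0,"y":0,"z":0,"roll":0},{"fingers":0,"x":0,"y":0,"z":0,"roll":0},{"fingers":0,"x":0,"y":0,"z":0,"roll":0}]'
```

```text
clock: 15.05
position: [620.3, 265.5, 30.9]
ee_rot: [0.988, 0.153, -0.003, 0.001]
ft_force: [-0.5, -0.5, -0.1]
finger_gap: 1.002
grip_force: 0.0
clock: 15.55
position: [622.4, 267.0, 35.0]
ee_rot: [0.988, 0.154, 0.001, -0.0]
ft_force: [-0.8, -0.5, 3.7]
finger_gap: 0.663
grip_force: 30.0
clock: 15.95
position: [622.4, 267.0, 34.9]
ee_rot: [0.988, 0.154, 0.001, 0.0]
ft_force: [-0.9, -0.9, 5.9]
finger_gap: 0.665
grip_force: 30.0
```

```bash
python3 -m creep '[{"fingers":0,"x":0,"y":0,"z":-0.04,"roll":0},{"fingers":0,"x":0,"y":0,"z":-0.04,"roll":0},{"fingers":0,"x":0,"y":0,"z":-0.03,"roll":0},{"fingers":0,"x":0,"y":0,"z":0,"roll":0},{"fingers":0,"x":0,"y":0,"z":0,"roll":0}]'
python3 - <<'E'
from rig import manip
from h import *
s=manip.sense();print(s["position"]);go(s,(445.6,76.3,90),-12)
E
```

```text
clock: 16.45
position: [621.3, 266.6, 88.2]
ee_rot: [0.988, 0.154, -0.0, 0.0]
ft_force: [-0.4, 0.9, -2.7]
finger_gap: 0.665
grip_force: 30.0
[621.31284682 266.64839222  88.20167634]
yaw 17.75 shift [-0.4508  0.2554 -0.0036] roll 0.2596 rows>= 6.0
```

```bash
python3 -m creep '[{"fingers":0,"x":-0.0644,"y":0.0365,"z":0,"roll":0},{"fingers":0,"x":-0.0644,"y":0.0365,"z":0,"roll":0},{"fingers":0,"x":-0.0644,"y":0.0365,"z":0,"roll":0},{"fingers":0,"x":-0.0644,"y":0.0365,"z":0,"roll":0}]'
python3 -m creep '[{"fingers":0,"x":-0.0644,"y":0.0365,"z":0,"roll":0},{"fingers":0,"x":-0.0644,"y":0.0365,"z":0,"roll":0},{"fingers":0,"x":-0.0644,"y":0.0365,"z":0,"roll":0},{"fingers":0,"x":0,"y":0,"z":0,"roll":0.0519},{"fingers":0,"x":0,"y":0,"z":0,"roll":0.0519}]'
python3 -m creep '[{"fingers":0,"x":0,"y":0,"z":0,"roll":0.0519},{"fingers":0,"x":0,"y":0,"z":0,"roll":0.0519},{"fingers":0,"x":0,"y":0,"z":0,"roll":0.0519},{"fingers":0,"x":0,"y":0,"z":0,"roll":0},{"fingers":0,"x":0,"y":0,"z":0,"roll":0}]'
python3 - <<'E'
from rig import manip
from h import *
s=manip.sense();print(s["position"]);go(s,(445.6,76.3,44),-12)
E
```

```text
clock: 16.85
position: [519.2, 156.7, 87.3]
ee_rot: [0.988, 0.154, -0.001, 0.0]
ft_force: [0.2, -0.9, -3.1]
finger_gap: 0.661
grip_force: 30.0
clock: 17.35
position: [444.3, 74.9, 87.9]
ee_rot: [0.999, 0.048, -0.001, 0.0]
ft_force: [0.3, 1.0, -1.9]
finger_gap: 0.664
grip_force: 30.0
clock: 17.85
position: [445.4, 76.6, 88.2]
ee_rot: [0.995, -0.103, -0.001, 0.0]
ft_force: [0.7, 0.6, -2.9]
finger_gap: 0.662
grip_force: 30.0
[445.39496756  76.5643754   88.21344108]
yaw -11.85 shift [0.0005 0.0004 0.0884] roll 0.0013 rows>= 1.0
```

```bash
python3 -m creep '[{"fingers":0,"x":0,"y":0,"z":0.035,"roll":0},{"fingers":0,"x":0,"y":0,"z":0.035,"roll":0},{"fingers":0,"x":0,"y":0,"z":0.018,"roll":0},{"fingers":0,"x":0,"y":0,"z":0,"roll":0},{"fingers":0,"x":0,"y":0,"z":0,"roll":0}]'
python3 -m creep '[{"fingers":0,"x":0,"y":0,"z":0.004,"roll":0},{"fingers":0,"x":0,"y":0,"z":0,"roll":0},{"fingers":0,"x":0,"y":0,"z":0,"roll":0}]'
python3 -m creep '[{"fingers":0,"x":0,"y":0,"z":0.003,"roll":0},{"fingers":0,"x":0,"y":0,"z":0,"roll":0},{"fingers":0,"x":0,"y":0,"z":0,"roll":0}]'
python3 -m creep '[{"fingers":0,"x":0,"y":0,"z":0.002,"roll":0},{"fingers":0,"x":0,"y":0,"z":0,"roll":0},{"fingers":0,"x":0,"y":0,"z":0,"roll":0}]'
```

```text
clock: 18.35
position: [446.2, 76.8, 44.9]
ee_rot: [0.995, -0.104, 0.0, -0.0]
ft_force: [-0.3, 0.7, -3.1]
finger_gap: 0.661
grip_force: 30.0
clock: 18.65
position: [446.3, 76.6, 43.2]
ee_rot: [0.995, -0.104, 0.0, -0.0]
ft_force: [-0.5, 0.2, -2.8]
finger_gap: 0.665
grip_force: 30.0
clock: 18.95
position: [446.0, 76.6, 41.3]
ee_rot: [0.995, -0.104, 0.0, 0.0]
ft_force: [0.2, 0.5, -3.2]
finger_gap: 0.664
grip_force: 30.0
clock: 19.25
position: [446.0, 76.6, 40.3]
ee_rot: [0.995, -0.104, -0.0, 0.0]
ft_force: [-0.2, -0.1, -3.3]
finger_gap: 0.665
grip_force: 30.0
```

```bash
python3 -m creep '[{"fingers":0,"x":0,"y":0,"z":0.002,"roll":0},{"fingers":0,"x":0,"y":0,"z":0,"roll":0},{"fingers":0,"x":0,"y":0,"z":0,"roll":0}]'
python3 -m creep '[{"fingers":0,"x":0,"y":0,"z":0.002,"roll":0},{"fingers":0,"x":0,"y":0,"z":0,"roll":0},{"fingers":0,"x":0,"y":0,"z":0,"roll":0}]'
```

```text
clock: 19.55
position: [446.0, 76.6, 39.3]
ee_rot: [0.995, -0.104, -0.0, 0.0]
ft_force: [0.2, 0.5, -3.0]
finger_gap: 0.664
grip_force: 30.0
clock: 19.85
position: [446.1, 76.6, 38.9]
ee_rot: [0.995, -0.104, 0.0, 0.0]
ft_force: [-2.6, -0.9, 6.3]
finger_gap: 0.662
grip_force: 30.0
```

```bash
python3 -m creep '[{"fingers":0,"x":0,"y":0,"z":0,"roll":0},{"fingers":1,"x":0,"y":0,"z":0,"roll":0},{"fingers":1,"x":0,"y":0,"z":0,"roll":0},{"fingers":1,"x":0,"y":0,"z":0,"roll":0},{"fingers":1,"x":0,"y":0,"z":0,"roll":0}]'
python3 -m creep '[{"fingers":1,"x":0,"y":0,"z":-0.06,"roll":0},{"fingers":1,"x":0,"y":0,"z":-0.09,"roll":0},{"fingers":1,"x":0,"y":0,"z":-0.09,"roll":0},{"fingers":1,"x":0,"y":0,"z":-0.09,"roll":0},{"fingers":1,"x":0,"y":0,"z":0,"roll":0}]'
python3 -m creep '[{"fingers":1,"x":0,"y":0,"z":0,"roll":0},{"fingers":1,"x":0,"y":0,"z":0,"roll":0}]'
python3 - <<'E'
from rig import manip
from h import *
c=manip.camera("wrist");cv2.imwrite("pics/w8.png",c["img"][:,:,::-1]);s=manip.sense()
pickle.dump(c,open("w8.pkl","wb"))
print(s["clock"],s["position"],yaw(s));go(s,(625,-282,205),38)
E
```

```text
clock: 20.35
position: [446.1, 76.6, 38.3]
ee_rot: [0.995, -0.104, 0.0, -0.0]
ft_force: [0.8, -0.1, 0.0]
finger_gap: 0.935
grip_force: 0.0
clock: 20.85
position: [450.0, 77.8, 209.1]
ee_rot: [0.994, -0.105, 0.006, -0.001]
ft_force: [1.0, 0.7, 0.2]
finger_gap: 0.998
grip_force: 0.0
clock: 21.05
position: [445.0, 76.2, 202.1]
ee_rot: [0.995, -0.104, -0.001, 0.0]
ft_force: [0.3, -1.0, 0.3]
finger_gap: 0.996
grip_force: 0.0
21.1 [444.85416269  76.25393657 201.7846267 ] -11.982169075279355
yaw -11.98 shift [ 0.5012  0.6261 -0.0064] roll -0.4362 rows>= 9.0
```

View pics/w8.png

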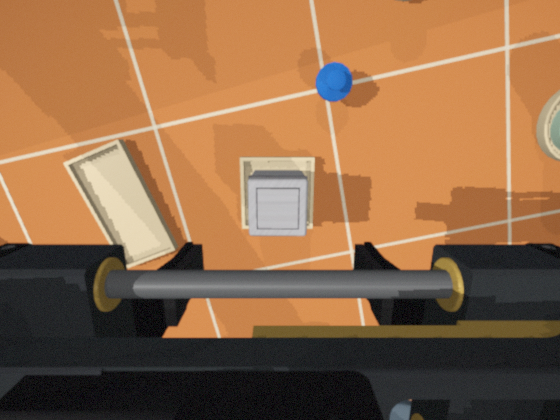

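The canister sits square in its tray (about px (277,200)). The oblong tray shows corners at about (65,163), (121,139) and (175,252).

```bash
python3 -m creep '[{"fingers":1,"x":0.0557,"y":0.0696,"z":0,"roll":0},{"fingers":1,"x":0.0557,"y":0.0696,"z":0,"roll":0},{"fingers":1,"x":0.0557,"y":0.0696,"z":0,"roll":0},{"fingers":1,"x":0.0557,"y":0.0696,"z":0,"roll":0},{"fingers":1,"x":0.0557,"y":0.0696,"z":0,"roll":0}]'
python3 -m creep '[{"fingers":1,"x":0.0557,"y":0.0696,"z":0,"roll":0},{"fingers":1,"x":0.0557,"y":0.0696,"z":0,"roll":0},{"fingers":1,"x":0.0557,"y":0.0696,"z":0,"roll":0},{"fingers":1,"x":0.0557,"y":0.0696,"z":0,"roll":0},{"fingers":1,"x":0,"y":0,"z":0,"roll":-0.0727}]'
python3 -m creep '[{"fingers":1,"x":0,"y":0,"z":0,"roll":-0.0727},{"fingers":1,"x":0,"y":0,"z":0,"roll":-0.0727},{"fingers":1,"x":0,"y":0,"z":0,"roll":-0.0727},{"fingers":1,"x":0,"y":0,"z":0,"roll":-0.0727},{"fingers":1,"x":0,"y":0,"z":0,"roll":-0.0727}]'
python3 -m creep '[{"fingers":1,"x":0,"y":0,"z":0,"roll":0},{"fingers":1,"x":0,"y":0,"z":0,"roll":0},{"fingers":1,"x":0,"y":0,"z":0,"roll":0}]'
python3 - <<'E'
from rig import manip
from h import *
o=pickle.load(open("w8.pkl","rb"))
P=np.array([ray(o,a,b,12)[:2] for a,b in [(65,163),(121,139),(175,252)]]);print("tray",P.round(1),(P[0]+P[2])/2,np.linalg.norm(P[0]-P[1]),np.linalg.norm(P[1]-P[2]),np.degrees(np.arctan2(*(P[1]-P[2])[::-1])))
blobs(o,(40,120,190,243),(15,20,110),(30,80,255),12)
c=manip.camera("wrist");cv2.imwrite("pics/w9.png",c["img"][:,:,::-1]);s=manip.sense()
pickle.dump(c,open("w9.pkl","wb"))
print(s["clock"],s["position"],yaw(s),s["q"])
blobs(c,(200,100,360,242),(0,0,60),(180,45,255),45)
E
```

```text
clock: 21.6
position: [545.8, -124.0, 201.3]
ee_rot: [0.995, -0.104, -0.002, -0.0]
ft_force: [1.3, 0.8, 0.2]
finger_gap: 1.003
grip_force: 0.0
clock: 22.1
position: [625.7, -289.5, 199.6]
ee_rot: [0.999, -0.034, -0.002, 0.001]
ft_force: [-1.3, 0.5, -0.5]
finger_gap: 1.0
grip_force: 0.0
clock: 22.6
position: [625.3, -281.4, 200.7]
ee_rot: [0.944, 0.329, -0.001, -0.001]
ft_force: [0.3, 0.6, 1.4]
finger_gap: 0.999
grip_force: 0.0
clock: 22.9
position: [625.9, -281.7, 202.4]
ee_rot: [0.946, 0.325, -0.001, -0.0]
ft_force: [-0.5, -0.1, -0.4]
finger_gap: 1.001
grip_force: 0.0
tray [[531.3 309. ]
 [543.4 236.8]
 [399.2 217.5]] [465.25643897 263.27654828] 73.26270610412162 145.43917478476868 7.600665264927086
px [ 40. 120.] [189. 242.] rect [495.3 258.3] [167.7 144.3] ang 78.0 circ [498.1 246.9] 99.3
22.95 [ 626.01693498 -281.69860655  202.73067888] 37.91716758589736 [ 0.66902022  0.54611553 -0.46268347  1.50491323  0.25664421  1.15188662
 -0.7494566 ]
px [263. 137.] [304. 241.] rect [ 636.3 -279.6] [113.1  43.2] ang 37.9 circ [ 636.3 -279.4] 60.2
```

View pics/w9.png

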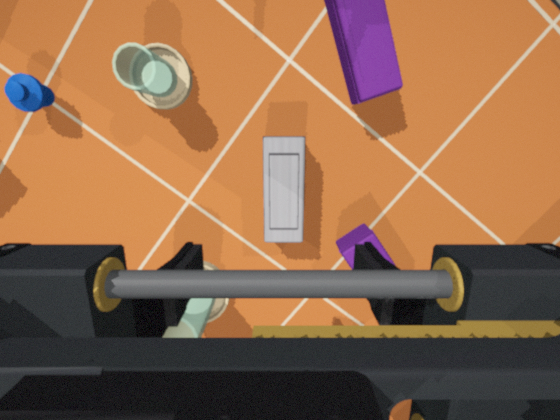

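Run:
```python
from rig import manip
from h import *
s=manip.sense();go(s,(635.8,-280,17),37.9)
```

```text
yaw 37.92 shift [0.0175 0.0093 0.3715] roll 0.0001 rows>= 4.0
```

```bash
python3 -m creep '[{"fingers":1,"x":0.0175,"y":0.0093,"z":0.05,"roll":0},{"fingers":1,"x":0,"y":0,"z":0.08,"roll":0},{"fingers":1,"x":0,"y":0,"z":0.08,"roll":0},{"fingers":1,"x":0,"y":0,"z":0.08,"roll":0},{"fingers":1,"x":0,"y":0,"z":0.05,"roll":0}]'
python3 -m creep '[{"fingers":1,"x":0,"y":0,"z":0.03,"roll":0},{"fingers":1,"x":0,"y":0,"z":0,"roll":0}]'
python3 -m creep '[{"fingers":0,"x":0,"y":0,"z":0,"roll":0},{"fingers":0,"x":0,"y":0,"z":0,"roll":0},{"fingers":0,"x":0,"y":0,"z":0,"roll":0},{"fingers":0,"x":0,"y":0,"z":0,"roll":0},{"fingers":0,"x":0,"y":0,"z":0,"roll":0}]'
python3 -m creep '[{"fingers":0,"x":0,"y":0,"z":0,"roll":0},{"fingers":0,"x":0,"y":0,"z":0,"roll":0},{"fingers":0,"x":0,"y":0,"z":0,"roll":0},{"fingers":0,"x":0,"y":0,"z":0,"roll":0},{"fingers":0,"x":0,"y":0,"z":0,"roll":0}]'
```

```text
clock: 23.45
position: [634.1, -279.6, 29.9]
ee_rot: [0.946, 0.325, -0.002, -0.001]
ft_force: [-0.1, -0.1, -0.6]
finger_gap: 0.997
grip_force: 0.0
clock: 23.65
position: [634.6, -279.6, 16.2]
ee_rot: [0.946, 0.325, -0.002, -0.001]
ft_force: [0.3, -0.6, -0.7]
finger_gap: 0.999
grip_force: 0.0
clock: 24.15
position: [636.2, -280.3, 19.0]
ee_rot: [0.946, 0.325, 0.0, 0.0]
ft_force: [0.7, -0.5, 0.7]
finger_gap: 0.627
grip_force: 0.0
clock: 24.65
position: [636.0, -280.3, 18.6]
ee_rot: [0.946, 0.326, 0.0, 0.0]
ft_force: [0.2, -0.7, 1.9]
finger_gap: 0.504
grip_force: 30.0
```

```bash
python3 -m creep '[{"fingers":0,"x":0,"y":0,"z":-0.04,"roll":0},{"fingers":0,"x":0,"y":0,"z":-0.08,"roll":0},{"fingers":0,"x":0,"y":0,"z":-0.08,"roll":0},{"fingers":0,"x":0,"y":0,"z":-0.08,"roll":0},{"fingers":0,"x":0,"y":0,"z":0,"roll":0}]'
python3 -m creep '[{"fingers":0,"x":0,"y":0,"z":0,"roll":0}]'
python3 - <<'E'
from rig import manip
from h import *
s=manip.sense();print(s["position"]);go(s,(466,120,157),8)
E
```

```text
clock: 25.15
position: [639.5, -280.6, 164.7]
ee_rot: [0.946, 0.326, 0.004, 0.003]
ft_force: [0.3, 0.4, -1.7]
finger_gap: 0.507
grip_force: 30.0
clock: 25.25
position: [635.7, -280.0, 158.5]
ee_rot: [0.946, 0.326, 0.0, 0.0]
ft_force: [-0.4, -0.1, -2.2]
finger_gap: 0.504
grip_force: 30.0
[ 635.69272167 -280.00319238  158.50809651]
yaw 38.0 shift [ 0.2252 -0.8393  0.003 ] roll 0.2618 rows>= 9.0
```

```bash
python3 -m creep '[{"fingers":0,"x":0.0183,"y":-0.0848,"z":0,"roll":0},{"fingers":0,"x":0.0183,"y":-0.0848,"z":0,"roll":0},{"fingers":0,"x":0.0183,"y":-0.0848,"z":0,"roll":0},{"fingers":0,"x":0.0183,"y":-0.0848,"z":0,"roll":0},{"fingers":0,"x":0.0183,"y":-0.0848,"z":0,"roll":0}]'
python3 -m creep '[{"fingers":0,"x":0.0183,"y":-0.0848,"z":0,"roll":0},{"fingers":0,"x":0.0183,"y":-0.0848,"z":0,"roll":0},{"fingers":0,"x":0.0183,"y":-0.0848,"z":0,"roll":0},{"fingers":0,"x":0.0183,"y":-0.0848,"z":0,"roll":0},{"fingers":0,"x":0.0183,"y":-0.0848,"z":0,"roll":0}]'
python3 -m creep '[{"fingers":0,"x":0,"y":0,"z":0,"roll":0.0524},{"fingers":0,"x":0,"y":0,"z":0,"roll":0.0524},{"fingers":0,"x":0,"y":0,"z":0,"roll":0.0524},{"fingers":0,"x":0,"y":0,"z":0,"roll":0.0524},{"fingers":0,"x":0,"y":0,"z":0,"roll":0.0524}]'
python3 -m creep '[{"fingers":0,"x":0,"y":0,"z":0,"roll":0},{"fingers":0,"x":0,"y":0,"z":0,"roll":0}]'
python3 - <<'E'
from rig import manip
from h import *
c=manip.camera("wrist");cv2.imwrite("pics/w10.png",c["img"][:,:,::-1]);s=manip.sense()
pickle.dump(c,open("w10.pkl","wb"))
print(s["clock"],s["position"],yaw(s));blobs(c,(0,80,300,300),(15,20,110),(30,80,255),12,1500)
E
```

```text
clock: 25.75
position: [538.6, -83.4, 155.8]
ee_rot: [0.946, 0.325, -0.002, -0.001]
ft_force: [0.4, 0.9, -2.3]
finger_gap: 0.503
grip_force: 30.0
clock: 26.25
position: [444.3, 111.0, 156.4]
ee_rot: [0.946, 0.325, -0.002, -0.0]
ft_force: [0.5, 1.2, -2.2]
finger_gap: 0.502
grip_force: 30.0
clock: 26.75
position: [445.1, 109.6, 156.2]
ee_rot: [0.998, 0.067, -0.002, 0.0]
ft_force: [-0.1, 0.1, -2.9]
finger_gap: 0.507
grip_force: 30.0
clock: 26.95
position: [445.8, 110.0, 157.0]
ee_rot: [0.997, 0.071, -0.001, 0.0]
ft_force: [-0.0, 0.1, -2.1]
finger_gap: 0.502
grip_force: 30.0
27.0 [446.12578627 110.08143895 157.32153716] 8.082991031479297
px [81. 83.] [175. 229.] rect [467.6 262.6] [144.3  75.3] ang 9.6 circ [467.4 264.4] 79.7
```

View pics/w10.png

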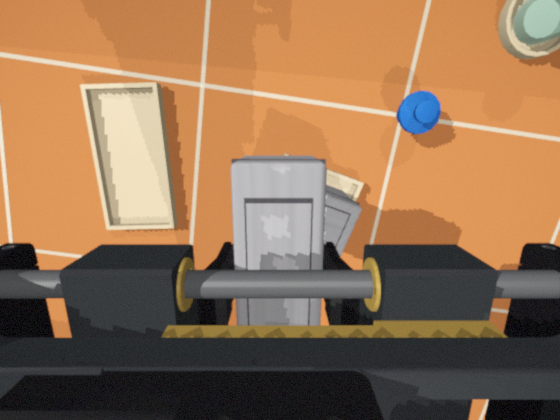

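Run:
```python
from rig import manip
from h import *
c=pickle.load(open("w10.pkl","rb"))
P=np.array([ray(c,a,b,12)[:2] for a,b in [(81,88),(157,83),(175,228),(106,230)]]);print(P.round(1),P.mean(0),[np.degrees(np.arctan2(*d[::-1])).round(1) for d in(P[0]-P[3],P[1]-P[2],P[0]-P[1],P[3]-P[2])])
s=manip.sense();go(s,(467,263,157),9)
```

```text
[[529.  310.4]
 [543.5 239.5]
 [402.2 215.2]
 [389.7 288. ]] [466.11416669 263.272602  ] [np.float64(9.1), np.float64(9.7), np.float64(101.6), np.float64(99.8)]
yaw 8.08 shift [ 0.0843 -0.2969  0.0006] roll -0.008 rows>= 4.0
```

```bash
python3 -m creep '[{"fingers":0,"x":0.0208,"y":-0.0742,"z":0,"roll":0},{"fingers":0,"x":0.0208,"y":-0.0742,"z":0,"roll":0},{"fingers":0,"x":0.0208,"y":-0.0742,"z":0,"roll":0},{"fingers":0,"x":0.0208,"y":-0.0742,"z":0,"roll":0},{"fingers":0,"x":0,"y":0,"z":0,"roll":-0.012}]'
python3 -m creep '[{"fingers":0,"x":0,"y":0,"z":0,"roll":0},{"fingers":0,"x":0,"y":0,"z":0.06,"roll":0},{"fingers":0,"x":0,"y":0,"z":0.06,"roll":0},{"fingers":0,"x":0,"y":0,"z":0.06,"roll":0},{"fingers":0,"x":0,"y":0,"z":0,"roll":0}]'
python3 -m creep '[{"fingers":0,"x":0,"y":0,"z":0,"roll":0},{"fingers":0,"x":0,"y":0,"z":0,"roll":0}]'
python3 - <<'E'
from rig import manip
from h import *
s=manip.sense();print(s["position"],s["ft_force"]);go(s,(466.8,263,27),9.5)
E
```

```text
clock: 27.5
position: [466.8, 269.7, 158.5]
ee_rot: [0.996, 0.086, 0.0, -0.003]
ft_force: [-0.2, 0.1, -1.3]
finger_gap: 0.507
grip_force: 30.0
clock: 28.0
position: [465.0, 258.9, 64.6]
ee_rot: [0.997, 0.081, -0.004, 0.003]
ft_force: [-0.4, -0.4, -2.4]
finger_gap: 0.5
grip_force: 30.0
clock: 28.2
position: [468.7, 263.2, 69.9]
ee_rot: [0.997, 0.081, 0.001, -0.0]
ft_force: [0.1, 0.0, -1.5]
finger_gap: 0.504
grip_force: 30.0
[468.74890941 263.21218456  69.87018546] [ 0.05314713  0.00919026 -1.5476887 ]
yaw 9.3 shift [-0.0039 -0.0002  0.0857] roll -0.0017 rows>= 1.0
```

```bash
python3 -m creep '[{"fingers":0,"x":-0.003,"y":0,"z":0.04,"roll":0},{"fingers":0,"x":0,"y":0,"z":0.04,"roll":0},{"fingers":0,"x":0,"y":0,"z":0,"roll":0},{"fingers":0,"x":0,"y":0,"z":0,"roll":0},{"fingers":0,"x":0,"y":0,"z":0,"roll":0}]'
python3 -m creep '[{"fingers":0,"x":0,"y":0,"z":0.004,"roll":0},{"fingers":0,"x":0,"y":0,"z":0,"roll":0},{"fingers":0,"x":0,"y":0,"z":0,"roll":0}]'
python3 -m creep '[{"fingers":0,"x":0,"y":0,"z":0.003,"roll":0},{"fingers":0,"x":0,"y":0,"z":0,"roll":0},{"fingers":0,"x":0,"y":0,"z":0,"roll":0}]'
```

```text
clock: 28.7
position: [467.2, 263.6, 29.9]
ee_rot: [0.997, 0.081, 0.001, -0.001]
ft_force: [0.1, 0.1, -1.4]
finger_gap: 0.507
grip_force: 30.0
clock: 29.0
position: [466.3, 262.9, 26.6]
ee_rot: [0.997, 0.081, 0.0, -0.0]
ft_force: [-0.3, 0.1, -3.2]
finger_gap: 0.501
grip_force: 30.0
clock: 29.3
position: [466.0, 262.8, 24.7]
ee_rot: [0.997, 0.082, -0.0, 0.0]
ft_force: [0.8, 0.4, -2.2]
finger_gap: 0.503
grip_force: 30.0
```

```bash
python3 -m creep '[{"fingers":0,"x":0,"y":0,"z":0.003,"roll":0},{"fingers":0,"x":0,"y":0,"z":0,"roll":0},{"fingers":0,"x":0,"y":0,"z":0,"roll":0}]'
python3 -m creep '[{"fingers":0,"x":0,"y":0,"z":0.002,"roll":0},{"fingers":0,"x":0,"y":0,"z":0,"roll":0},{"fingers":0,"x":0,"y":0,"z":0,"roll":0}]'
```

```text
clock: 29.6
position: [466.0, 262.8, 23.2]
ee_rot: [0.997, 0.082, -0.0, 0.0]
ft_force: [-0.1, 1.2, -2.2]
finger_gap: 0.501
grip_force: 30.0
clock: 29.9
position: [466.2, 263.0, 22.5]
ee_rot: [0.997, 0.082, 0.0, -0.0]
ft_force: [-0.6, -0.4, 1.0]
finger_gap: 0.509
grip_force: 30.0
```

```bash
python3 -m creep '[{"fingers":0,"x":0,"y":0,"z":0.001,"roll":0},{"fingers":1,"x":0,"y":0,"z":0,"roll":0},{"fingers":1,"x":0,"y":0,"z":0,"roll":0},{"fingers":1,"x":0,"y":0,"z":0,"roll":0},{"fingers":1,"x":0,"y":0,"z":0,"roll":0}]'
python3 -m creep '[{"fingers":1,"x":0,"y":0,"z":-0.06,"roll":0},{"fingers":1,"x":0,"y":0,"z":-0.09,"roll":0},{"fingers":1,"x":0,"y":0,"z":-0.09,"roll":0},{"fingers":1,"x":0,"y":0,"z":-0.09,"roll":0},{"fingers":1,"x":0,"y":0,"z":-0.09,"roll":0}]'
python3 -m creep '[{"fingers":1,"x":0,"y":0,"z":0,"roll":0},{"fingers":1,"x":0,"y":0,"z":0,"roll":0},{"fingers":1,"x":0,"y":0,"z":0,"roll":0}]'
python3 - <<'E'
from rig import manip
from h import *
c=manip.camera("wrist")["img"];d=manip.camera("side")["img"]
m=np.hstack([c[:,:,::-1],d[:,:,::-1]]);cv2.imwrite("pics/end.png",cv2.resize(m,(800,300),interpolation=cv2.INTER_AREA))
E
```

```text
clock: 30.4
position: [466.1, 262.8, 21.7]
ee_rot: [0.997, 0.081, 0.0, -0.0]
ft_force: [-0.1, -0.1, -0.6]
finger_gap: 0.778
grip_force: 0.0
clock: 30.9
position: [465.7, 262.7, 233.6]
ee_rot: [0.997, 0.082, 0.0, 0.0]
ft_force: [2.1, 0.3, -0.6]
finger_gap: 0.998
grip_force: 0.0
clock: 31.2
position: [465.3, 262.1, 230.4]
ee_rot: [0.997, 0.081, -0.001, 0.001]
ft_force: [0.1, 0.0, -0.6]
finger_gap: 1.001
grip_force: 0.0
```

View pics/end.png

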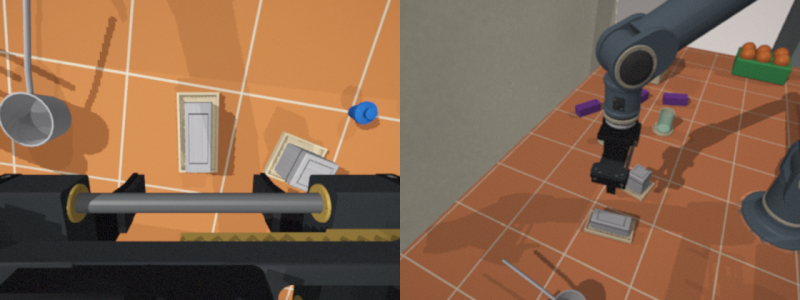

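The tin lies flat in the oblong tray (left view, about px (200,135)). The canister and large tumbler stand in theirs, and the stopper and dipper look undisturbed.

```bash
python3 -c "
from rig import manip
print(manip.finish_job())"
```

```text
the job is handed in; nothing more can be done
None
```

I put both tumblers, the square canister and the oblong tin into their matching trays, upright and set down gently. The stopper and dipper were left untouched, and I handed the job in at about 31 s of the 112 s allowed.

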